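# Open the flatware crate on the sale table

## Task

Open the flatware crate for display: draw the retaining pin sideways out of the hasp and lay it flat in the shallow metal tin. Then slide the lid forward from under the lip at the back of the crate, lift it clear and set it down gently, flat and handle up, with its panel in the middle of the cork board. Leave the other things on the table where they are.

Things in the scene. Friction and masses are not known exactly. Their poses are not given: they have to be found in the camera images.
- crate: Wooden flatware crate, fixed, 170 x 170 x 83 mm high. Origin: centre of its underside; z up; its front, with the steel hasp, faces its own -x. The lid lies inset between the 7 mm side walls (3 mm play each side), its underside at height 70 mm, its rear edge under the lip. Slid 17 mm towards -x the lid is free of the lip; after 36 mm it meets the hasp eyes; 25 mm is good.
- lip (a point): Middle of the front lower edge of the dark wooden lip along the crate's back: crate frame (58, 0, 83) mm. The lip runs back from there to x = 85, 10 mm thick, over the full width. It covers the rear 17 mm of the lid, with 3 mm play above it.
- hasp (a point): Middle of the hasp, on the pin's axis: crate frame (-129, 0, 88) mm, axes as the crate's. Two upright steel eyes stand at y = -22 and +22, 8 mm thick in y, x -141 to -117, up to 103 mm high, each with a 14 mm square hole for the pin.
- lid: Loose plywood lid, 0.2 to 0.4 kg. Panel 156 (x) x 150 (y) x 10 mm; origin: centre of the panel's underside, z up. Starts at crate (-3, 0, 70) mm, axes as the crate's. A steel tongue 24 mm wide, level with the underside, runs forward to x = -140 and ends in an upright loop, 33 mm high, between the hasp eyes; the pin passes through its 16 x 17 mm opening.
- lid_handle (a point): Centre of the lid's handle: a dark wooden block in the middle of the lid, 22 mm thick in x, 80 mm long in y, from 10 to 40 mm above the lid's underside (this point: 25 mm).
- pin: Loose pin, 0.05 kg, 129 mm long, lying along its own y. Origin on its axis. Round steel shaft 10 mm thick from y = -34 (tip) to the collar, 18 mm across, at y = 28 to 32; then a dark wooden square grip 16 x 16 mm, y = 32 to 95. Starts with its origin at the point hasp, axes as the crate's. It comes out towards +y only and is free after 60 mm.
- pin_grip (a point): Centre of the pin's wooden grip: pin y = +63 mm, on the axis.
- pin_tip (a point): Tip of the pin: pin y = -34 mm, on the axis.
- pin_mid (a point): Middle of the pin's length: pin y = +30 mm, on the axis.
- tin: Shallow open tin, bare metal, fixed, 164 (x) x 104 (y) x 22 mm high, walls and floor 3 mm. Origin: centre of its underside. The pin fits only with its length roughly along the tin's x.
- board: Square cork board, fixed, 200 x 200 x 12 mm. Origin: centre of its underside; top at 12 mm.
- bowl: Bystander: brass bowl 100 mm wide, 45 mm high. Origin under its centre.
- mug: Bystander: white mug 80 mm wide, 90 mm high.
- jar: Bystander: amber jar 70 mm wide, 110 mm high.
- spoon: Bystander: wooden spoon 200 mm long lying on the table at the left side.
- candlestick: Bystander: brass candlestick 150 mm high.
- tumbler: Bystander: glass tumbler 70 mm wide, 110 mm high.

How it is judged:
On the way, in this order (a step that is already met when the one before it is completed fails the run):
1. the pin has been drawn out of the hasp (distance between pin_mid and hasp above 0.1 m), for 0.1 s.
2. the lid has been slid forward from under the lip, still lying on the crate (x of lid in the frame of crate between -0.06 and -0.02 m and z of lid in the frame of crate below 0.09 m), for 0.04 s.
At the end, for the whole second after the job is handed in: The lid rests flat (within 0.06 rad), handle up, on the cork board, the centre of its panel within 45 mm of the board's centre (the tongue may overhang); the pin lies flat inside the tin (its tip and its grip both with their axis less than 21 mm above the table); both at rest (horizontal distance between lid and board below 0.045 m and z of lid in the frame of board between 0.008 and 0.018 m and angle between lid's own z axis and vertical below 0.06 rad and linear speed of each of lid, pin below 0.02 m/s and x of pin_mid in the frame of tin between -0.04 and 0.04 m and y of pin_mid in the frame of tin between -0.05 and 0.05 m and height (world z) of each of pin_grip, pin_tip below 0.021 m); the robot touches nothing.
It fails at once if the lid is dropped instead of set down (faster than 0.6 m/s close above the board) (linear speed of lid above 0.6 m/s and height (world z) of lid below 0.045 m).
It fails at once if a bystander (bowl, mug, jar, spoon, candlestick, tumbler) is moved by more than 30 mm (distance of any of bowl, mug, jar, spoon, candlestick, tumbler from where it was at the start of the episode above 0.03 m).
It also fails if it takes over 64 s, if anything falls off the work surface, if the arm or the gripper's body presses on something with over 40 N, if the wrist force passes 120 N, or if a joint passes its speed limit or range.

## Robot

A 6-joint arm with a two-finger parallel gripper is mounted at the origin on the work surface. World frame = base frame: x ahead of the robot, y to its left, z up, the work surface at z = 0. Lengths are in m, angles in rad, forces in N, time in s.
With the tool pointing down it reaches from about 0.35 to 0.725 m from the base axis. Payload 6 kg.
Tool frame: the origin (TCP) lies between the finger pads; the fingertips stand 11 mm ahead of it and the grasp point (between the pads) lies 8 mm behind it (robot.finger_overhang is the distance from the TCP to the fingertips, in m); z points along the fingers, x is the direction in which the jaws open and shut, and the axes are right-handed (so a half turn about z gives the same grasp; the last joint's range is limited). The gripper opens to 85 mm and grips with 20 to 120 N. Pads are 22 mm wide; open, the fingers measure 114 mm over their backs; the gripper's body (76 mm by 85 mm) begins 54 mm behind the grasp point. The pads swing forward as they close: fully open they stand 13 mm farther back than shut.
Start: joints at [1.585, 0.04, 0.085, 0, -1.615, -0.334], TCP at [0.189, 0.57, 0.213] pointing down, gripper open.
Joint ranges: [-2.56, 2.56], [-1.29, 2.01], [-1.08, 1.49], [-3.29, 1.98], [-2.81, -0.18], [-2.99, 2.99]. Speed limits (rad/s): [2.57, 2.57, 3.01, 3.14, 3.14, 3.14].

## Interface

Orientations are given as [roll, pitch, yaw] about the fixed x, y, z axes, in that order (R = Rz(yaw) Ry(pitch) Rx(roll)).
In Python, from plant import sense, eyes, robot gives the robot as it stands. The module is installed in compiled form; this text tells all that it offers.
- The arm moves only by the tool move_arm, never from a script. Its argument "commands" is a list of rows, each an object with "delta_pos": the shift along the tool's x, y, z in m, a list of three; "rot": the turn, a rotation vector about the tool's x, y, z in degrees, a list of three; "fingers": the opening, from -1 (shut) to 1 (fully open), so that 0 is half open. A call has 1 to 10 rows; each row is the pose to reach, as a shift and turn from the pose commanded when the call began, along the tool's axes at that moment; what a row does not reach only later rows make up. A row lasts 1/8 s, in which the tool goes at most 62.5 mm and 10.7 degrees, less where a joint would pass 70% of its speed; a pose out of reach is approached as far as the arm can. A call with a gripper value outside its range is refused whole. The fingers move at their own pace and stop on an object; "force" is the grip in N (left out, the last holds). Time passes only in rows, so rows that repeat a pose let the fingers close. It gives the time, the measured TCP pose, the force and the opening at its end, in the units of the state.
- sense(): the state, without advancing time (a new reading comes with each control period).
- eyes.camera(name): name is "side" or "top" or "wrist"; returns a dict with "color" (420x560x3 uint8, red, green, blue), "depth" (420x560 float32, m along the optical axis (not along the pixel's ray), 0 where there is no reading), "mtx" (3x3 intrinsics, pixels), "eye" and "rotation" of the camera in the world. Camera axes: x right, y up, looking along -z (the intrinsics and any distortion apply to the point x, -y, -z); pixel columns grow to the right and rows downward; lengths in m; the calibration is good to about 2 mm. The wrist camera is an equidistant fisheye: a pixel r from the principal point sees the ray r / f radians off the axis. A picture is of the moment at which its call begins.
- robot.finish_job(): hands the job in, once; it reports no verdict.
The state is a dict: "time": time; "qpos": joint angles; "qvel": joint speeds; "effort": joint torques, N m; "position": TCP position; "ee_rot": TCP orientation; "ft_force": force on the tool from outside, world axes, zero at the start; "torque": the same for the moment, N m; "finger_gap": opening from 0.0 (shut) to 1.0 (fully open).
Only numpy, scipy, OpenCV 4.12 (cv2) and the standard library are available. Lean on these libraries where they do the work, as an engineer would, in place of code of your own. Each camera call takes 0.05 s, during which the arm holds its last target. There are 200 camera calls.

## Working session

There is one attempt and no reset: what is moved stays moved. The work goes in short steps, Python scripts to look and compute and a tool call to move; the robot and the scene stay as the last step left them, time stands still between calls to the robot, and variables do not carry over. Pictures are saved under pics/ and viewed, about 8 in all and at most 12, crops included, and the job is handed in when it is done.

Besides the shell and the picture viewer there is one more tool, called after ">>>" in YAML: its name, and indented under it one key for each argument. move_arm: Moves the arm, as the interface text tells. Its arguments: {"type":"object","properties":{"commands":{"type":"array","items":{"type":"object","properties":{"delta_pos":{"type":"array","items":{"type":"number"}},"rot":{"type":"array","items":{"type":"number"}},"fingers":{"type":"number"}}}},"force":{"type":"number"}},"required":["commands"]}

```bash
mkdir -p pics
cat > h.py <<'E'
import numpy as np, cv2
from plant import sense, eyes, robot
from scipy.spatial.transform import Rotation as R
def save(name,fn):
    c=eyes.camera(name); cv2.imwrite('pics/'+fn+'.png',c['color'][:,:,::-1]); np.savez('pics/'+fn+'.npz',**c); return c
def cloud(c):
    K=c['mtx']; d=c['depth']; v,u=np.mgrid[:d.shape[0],:d.shape[1]]
    p=np.stack([(u-K[0,2])/K[0,0]*d,-(v-K[1,2])/K[1,1]*d,-d],-1)
    return p@np.array(c['rotation']).T+c['eye']
E
python3 - <<'E'
from h import *
a=save('top','top1');b=save('side','side1')
for c in (a,b): print(c['mtx'],c['eye'],c['rotation'],(c['depth']>0).mean())
cv2.imwrite('pics/both.png',cv2.resize(np.hstack([a['color'],b['color']])[:,:,::-1],(800,300)))
print(sense())
E
```

```text
[[382.34671004   0.         273.88891413]
 [  0.         382.34671004 216.75519135]
 [  0.           0.           1.        ]] [ 0.56851057 -0.00244183  1.11517373] [ 0.02363131  0.00968062 -1.56750161] 0.9959608843537415
[[393.80174317   0.         280.4665281 ]
 [  0.         393.80174317 201.99889003]
 [  0.           0.           1.        ]] [0.42719163 0.74246742 0.87420333] [ 0.79535517 -0.00387767 -2.89029164] 0.9959608843537415
{'time': 0.1, 'qpos': array([ 1.58472080e+00,  4.07671485e-02,  8.39291058e-02, -3.77434492e-04,
       -1.61549614e+00, -3.33715737e-01]), 'qvel': array([-4.14237231e-04, -2.62374469e-03, -9.66119123e-05,  2.18381272e-03,
        7.01893148e-05, -8.99434875e-04]), 'effort': array([-6.05130801e-03, -3.69343865e+01,  3.48278940e+01,  6.95169881e+00,
       -4.55858884e-03, -5.26388106e-06]), 'position': array([0.18845374, 0.56930645, 0.21258621]), 'ee_rot': array([-3.14144520e+00, -1.57652913e-03, -1.89057113e+00]), 'ft_force': array([0.70950645, 0.69435917, 0.59723095]), 'torque': array([0.02714226, 0.01912451, 0.04796758]), 'finger_gap': 0.9982179593457903}
```

View pics/top1.png

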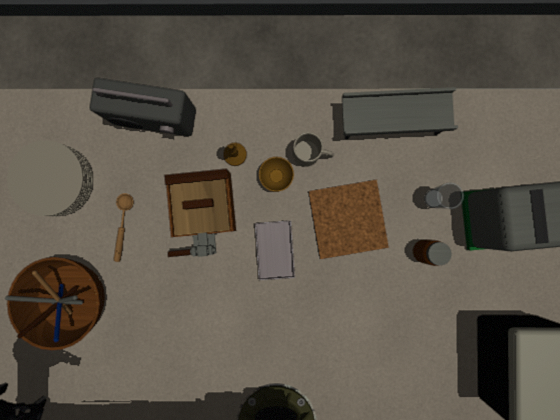

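View pics/side1.png

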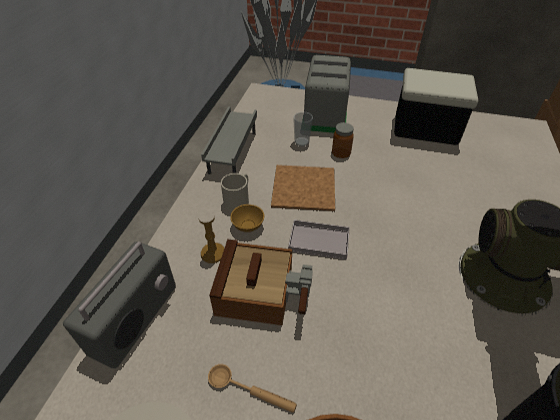

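Top view: image up is +x and left is +y. The crate is near (200,203), its hasp near (203,245) with the pin grip pointing left (168–190,252). The tin is at (274,249) and the board at (348,218). The side view agrees.

```bash
cat > h2.py <<'E'
from h import *
def load(fn):
    c=dict(np.load('pics/'+fn+'.npz')); r=R.from_euler('xyz',c['rotation']) if c['rotation'].shape==(3,) else R.from_matrix(c['rotation'])
    c['rotation']=r.as_matrix(); return c
def rect(P,m):
    q=P[m][:,:2]; 
    n,l,s,_=cv2.connectedComponentsWithStats(m.astype(np.uint8)); k=1+np.argmax(s[1:,4]); q=P[l==k]
    (c,wh,a)=cv2.minAreaRect((q[:,:2]*1000).astype(np.float32)); return np.round(c,1),np.round(wh,1),round(a,1),len(q),np.round(np.median(q[:,2])*1000,1)
E
python3 - <<'E'
from h2 import *
c=load('top1');P=cloud(c);v,u=np.mgrid[:420,:560];z=P[...,2]
box=lambda a,b,d,e:(u>=a)&(u<=b)&(v>=d)&(v<=e)
print('table z',np.median(z[300:350,200:400]))
H=cv2.cvtColor(c['color'],cv2.COLOR_RGB2HSV)
print('handle',rect(P,box(175,220,190,215)&(z>.098)))
print('crate all',rect(P,box(150,240,160,241)&(z>.06)))
print('lip',rect(P,box(150,240,160,190)&(z>.087)))
print('hasp+pin',rect(P,box(155,222,230,265)&(z>.06)))
print('pin',rect(P,box(155,189,240,265)&(z>.06)))
print('tin',rect(P,box(245,300,212,285)&(z>.015)))
print('tinfill',rect(P,box(245,300,212,285)&(H[...,1]<45)&(H[...,2]>140)))
print('board',rect(P,box(300,395,170,265)&(H[...,1]>90)&(z>.006)))
for n,b in dict(bowl=(255,296,150,195),mug=(290,335,130,167),candle=(215,250,138,168),jar=(410,455,235,270),tumb=(420,465,180,212),spoon=(105,140,190,265)).items():
    print(n,rect(P,box(*b)&(z>.012)))
E
```

```text
table z 0.0012967548767731651
handle (array([611.6, 122. ]), array([260.2,  40. ]), 79.6, 264, np.float64(110.9))
crate all (array([625.5, 150.7]), array([193.3, 293. ]), 5.9, 4206, np.float64(82.0))
lip (array([671.7, 137.6]), array([334. ,  97.1]), 69.8, 657, np.float64(94.1))
hasp+pin (array([526.4, 145.3]), array([ 71.6, 298.8]), 2.4, 893, np.float64(82.6))
pin (array([523.8, 144.5]), array([ 20.8, 306.5]), 13.0, 142, np.float64(96.9))
tin (array([500.1,   7.2]), array([164.3, 103.9]), 4.3, 221, np.float64(22.8))Traceback (most recent call last):
  File "<stdin>", line 12, in <module>
  File "h2.py", line 7, in rect
    n,l,s,_=cv2.connectedComponentsWithStats(m.astype(np.uint8)); k=1+np.argmax(s[1:,4]); q=P[l==k]
                                                                      ~~~~~~~~~^^^^^^^^^
    return _wrapfunc(a, 'argmax', axis=axis, out=out, **kwds)
    return bound(*args, **kwds)
ValueError: attempt to get argmax of an empty sequence
```

Run:
```python
from h2 import *
c=load('top1');P=cloud(c);v,u=np.mgrid[:420,:560];z=P[...,2]
box=lambda a,b,d,e:(u>=a)&(u<=b)&(v>=d)&(v<=e)
H=cv2.cvtColor(c['color'],cv2.COLOR_RGB2HSV)
print('handle',rect(P,box(175,220,190,215)&(z>.103)&(z<.118)))
print('crate all',rect(P,box(150,240,160,241)&(z>.06)&(z<.12)))
print('lip',rect(P,box(150,240,160,190)&(z>.088)&(z<.1)))
print('pin',rect(P,box(155,189,240,265)&(z>.085)&(z<.105)))
print('hasp',rect(P,box(187,222,230,262)&(z>.09)&(z<.11)))
print('tin',rect(P,box(245,300,212,285)&(z>.015)&(z<.03)))
print('board',rect(P,box(300,395,170,265)&(z>.008)&(z<.018)))
for n,b in dict(bowl=(255,296,150,195),mug=(290,335,130,167),candle=(215,250,138,168),jar=(410,455,235,270),tumb=(420,465,180,212),spoon=(105,140,190,265)).items():
    try: print(n,rect(P,box(*b)&(z>.02)&(z<.2)))
    except Exception as e: print(n,'none')
```

```text
handle (array([627.8, 211.4]), array([22.3, 79.1]), 5.8, 255, np.float64(110.9))
crate all (array([619.2, 211.4]), array([193.3, 171. ]), 5.8, 4192, np.float64(82.0))
lip (array([701.6, 219.8]), array([ 27.7, 171. ]), 5.8, 651, np.float64(94.1))
pin (array([496. , 263.4]), array([15.9, 61.1]), 5.5, 141, np.float64(96.9))
hasp (array([502.2, 202.9]), array([27.9, 73. ]), 5.2, 227, np.float64(103.4))
tin (array([500.1,   7.2]), array([164.3, 103.9]), 4.3, 221, np.float64(22.8))
board (array([ 590. , -205.1]), array([199.9, 200.9]), 9.8, 4737, np.float64(13.2))
bowl (array([715.9,   3.4]), array([96. , 97.2]), 45.0, 525, np.float64(36.0))
mug (array([785.7, -94.3]), array([ 79.2, 104.9]), 17.1, 503, np.float64(70.4))
candle (array([776.9, 121.6]), array([33.3, 34.7]), 44.9, 112, np.float64(77.9))
jar (array([ 499.3, -420.7]), array([65.1, 65.1]), 27.1, 785, np.float64(108.6))
tumb (array([ 645.6, -476.7]), array([118.8,  68.5]), 79.0, 743, np.float64(78.9))
spoon (array([528.5, 454.7]), array([16.1, 69.7]), 80.7, 57, np.float64(21.3))
```

```bash
cat >> h2.py <<'E'
def plan(t,yaw):
    """tool-frame shift (m) and turn (deg) from the pose now to world TCP t, tool down, yaw in deg"""
    s=sense(); r0=R.from_euler('xyz',s['ee_rot']); r1=R.from_euler('xyz',[np.pi,0,np.radians(yaw)])
    print('at',np.round(s['position'],4),np.round(np.degrees(s['ee_rot']),1),'t',round(s['time'],2),'d',np.round(r0.inv().apply(np.array(t)-s['position']),4),'rot',np.round(np.degrees((r0.inv()*r1).as_rotvec()),2))
E
python3 - <<'E'
from h2 import *
c=load('top1');P=cloud(c);v,u=np.mgrid[:420,:560]
m=(u<120)&(v>240); q=P[m]; q=q[(q[:,2]>.05)&(q[:,2]<.5)]
for zz in (.05,.1,.15,.2): 
    k=q[q[:,2]>zz]; print(zz,len(k),k.min(0) if len(k) else '',k.max(0) if len(k) else '')
plan([.496,.2625,.2],-174.2); plan([.496,.2625,.33],-174.2)
E
```

```text
0.05 4137 [0.15699427 0.47622732 0.05001037] [0.48296418 0.72408398 0.37075152]
0.1 1457 [0.15699427 0.49556459 0.10003293] [0.45378316 0.69132921 0.37075152]
0.15 847 [0.15699427 0.49556459 0.15012753] [0.44712737 0.61955368 0.37075152]
0.2 845 [0.15699427 0.49556459 0.24289439] [0.21458491 0.61955368 0.37075152]
at [0.1885 0.5693 0.2126] [-1.800e+02 -1.000e-01 -1.083e+02] t 0.1 d [ 0.1946 -0.3884  0.013 ] rot [-6.000e-02 -8.000e-02  6.588e+01]
at [0.1885 0.5693 0.2126] [-1.800e+02 -1.000e-01 -1.083e+02] t 0.1 d [ 0.1948 -0.3884 -0.117 ] rot [-6.000e-02 -8.000e-02  6.588e+01]
```

>>> move_arm:
  commands:
    - {"delta_pos": [0, 0, -0.05], "rot": [0, 0, 0], "fingers": -0.1}
    - {"delta_pos": [0.195, -0.388, -0.03], "rot": [0, 0, 65.9], "fingers": -0.1}
    - {"delta_pos": [0.195, -0.388, -0.03], "rot": [0, 0, 65.9], "fingers": -0.1}
    - {"delta_pos": [0.195, -0.388, -0.03], "rot": [0, 0, 65.9], "fingers": -0.1}
    - {"delta_pos": [0.195, -0.388, -0.03], "rot": [0, 0, 65.9], "fingers": -0.1}
    - {"delta_pos": [0.195, -0.388, -0.03], "rot": [0, 0, 65.9], "fingers": -0.1}
    - {"delta_pos": [0.195, -0.388, -0.03], "rot": [0, 0, 65.9], "fingers": -0.1}
    - {"delta_pos": [0.195, -0.388, -0.03], "rot": [0, 0, 65.9], "fingers": -0.1}
    - {"delta_pos": [0.195, -0.388, -0.03], "rot": [0, 0, 65.9], "fingers": -0.1}
    - {"delta_pos": [0.195, -0.388, -0.03], "rot": [0, 0, 65.9], "fingers": -0.1}
  force: 40

```text
time: 1.35
position: [0.4955, 0.2624, 0.243]
ee_rot: [-3.141, -0.001, -3.041]
ft_force: [0.5, 0.6, 1.2]
finger_gap: 0.45
```

Run:
```python
from h2 import *
c=save('wrist','w1'); print(c['mtx'],c['eye'],c['rotation'])
plan([.496,.2625,.16],-174.2);plan([.496,.2625,.091],-174.2); print(sense()['finger_gap'])
```

```text
[[325.1922621    0.         280.51666481]
 [  0.         325.1922621  212.50436697]
 [  0.           0.           1.        ]] [0.50277997 0.18730197 0.40354765] [-2.99298049e-01 -1.64206071e-03 -3.04134910e+00]
at [0.4952 0.2629 0.2432] [-180.    -0.  -174.2] t 1.4 d [-0.0008 -0.0005  0.0832] rot [-0.01 -0.03  0.02]
at [0.4952 0.2629 0.2432] [-180.    -0.  -174.2] t 1.4 d [-0.0008 -0.0005  0.1522] rot [-0.01 -0.03  0.02]
0.4496393265204084
```

View pics/w1.png

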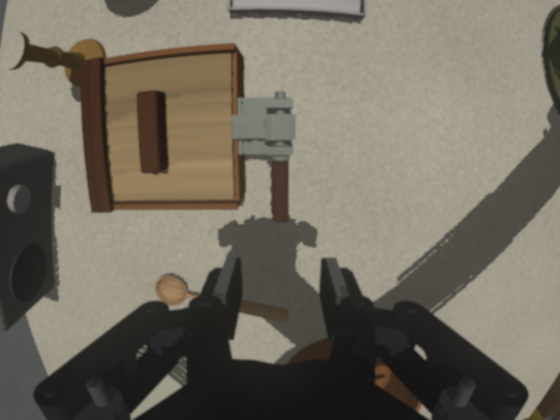

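The wrist view has the grip at column 280, centred between the fingers, and its far end at (280,220). Going down to grip it.

>>> move_arm:
  commands:
    - {"delta_pos": [0, 0, 0.05], "fingers": -0.1}
    - {"delta_pos": [0, 0, 0.1], "fingers": -0.1}
    - {"delta_pos": [0, 0, 0.13], "fingers": -0.1}
    - {"delta_pos": [0, 0, 0.152], "fingers": -0.1}
    - {"delta_pos": [0, 0, 0.152], "fingers": -0.1}
    - {"delta_pos": [0, 0, 0.152], "fingers": -1}
    - {"delta_pos": [0, 0, 0.152], "fingers": -1}
    - {"delta_pos": [0, 0, 0.152], "fingers": -1}
    - {"delta_pos": [0, 0, 0.152], "fingers": -1}
    - {"delta_pos": [0, 0, 0.152], "fingers": -1}
  force: 40

```text
schema error: expected keys delta_pos, rot, fingers
```

>>> move_arm:
  commands:
    - {"delta_pos": [0, 0, 0.05], "rot": [0, 0, 0], "fingers": -0.1}
    - {"delta_pos": [0, 0, 0.1], "rot": [0, 0, 0], "fingers": -0.1}
    - {"delta_pos": [0, 0, 0.13], "rot": [0, 0, 0], "fingers": -0.1}
    - {"delta_pos": [0, 0, 0.152], "rot": [0, 0, 0], "fingers": -0.1}
    - {"delta_pos": [0, 0, 0.152], "rot": [0, 0, 0], "fingers": -0.1}
    - {"delta_pos": [0, 0, 0.152], "rot": [0, 0, 0], "fingers": -1}
    - {"delta_pos": [0, 0, 0.152], "rot": [0, 0, 0], "fingers": -1}
    - {"delta_pos": [0, 0, 0.152], "rot": [0, 0, 0], "fingers": -1}
    - {"delta_pos": [0, 0, 0.152], "rot": [0, 0, 0], "fingers": -1}
    - {"delta_pos": [0, 0, 0.152], "rot": [0, 0, 0], "fingers": -1}
  force: 40

```text
time: 2.65
position: [0.4957, 0.2624, 0.0916]
ee_rot: [-3.142, 0.0, -3.041]
ft_force: [0.2, 0.3, -0.1]
finger_gap: 0.001
```

Run:
```python
from h2 import *
c=save('wrist','w2'); d=save('side','s2')
cv2.imwrite('pics/m2.png',np.hstack([cv2.resize(c['color'][60:420,100:460],(400,400)),cv2.resize(d['color'][220:340,230:350],(400,400))])[:,:,::-1])
```

```text
(no output)
```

View pics/m2.png

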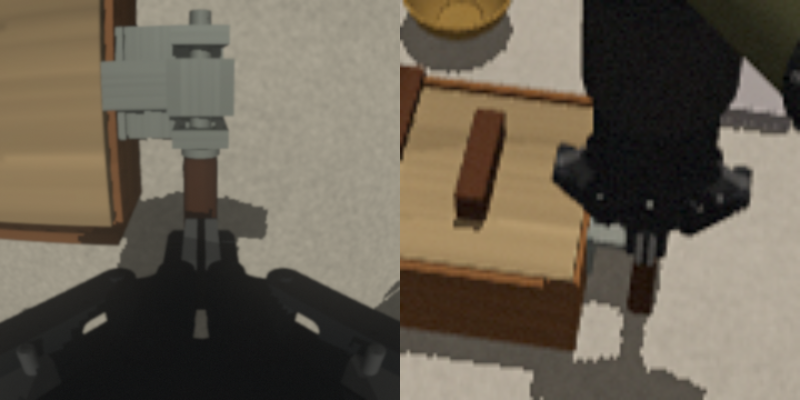

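The fingers shut with nothing between them: the grip lies below the tips and the pin is still in the hasp. I'm checking the overhang value and the pin's height.

Run:
```python
from h2 import *
print(robot.finger_overhang)
c=load('s2');P=cloud(c);H=cv2.cvtColor(c['color'],cv2.COLOR_RGB2HSV)
v,u=np.mgrid[:420,:560]
m=(u>298)&(u<308)&(v>298)&(v<316); 
m&=(P[...,2]>.05)&(P[...,2]<.12); print(np.round(P[m].min(0),3),np.round(P[m].max(0),3),m.sum())
# black fingertips above
m=(u>298)&(u<308)&(v>285)&(v<=300)
for r in range(288,316,2): print(r,[tuple(np.round(P[r,k],3)) for k in (300,303,306)],c['color'][r,303])
```

```text
0.011
[0.485 0.261 0.083] [0.503 0.293 0.1  ] 104
288 [(np.float64(0.501), np.float64(0.277), np.float64(0.158)), (np.float64(0.496), np.float64(0.268), np.float64(0.147)), (np.float64(0.489), np.float64(0.273), np.float64(0.158))] [22 20 20]
290 [(np.float64(0.502), np.float64(0.269), np.float64(0.139)), (np.float64(0.495), np.float64(0.273), np.float64(0.148)), (np.float64(0.488), np.float64(0.274), np.float64(0.151))] [28 28 27]
292 [(np.float64(0.502), np.float64(0.27), np.float64(0.132)), (np.float64(0.495), np.float64(0.272), np.float64(0.139)), (np.float64(0.488), np.float64(0.272), np.float64(0.141))] [15 15 15]
294 [(np.float64(0.502), np.float64(0.268), np.float64(0.121)), (np.float64(0.494), np.float64(0.273), np.float64(0.132)), (np.float64(0.488), np.float64(0.272), np.float64(0.133))] [17 17 15]
296 [(np.float64(0.501), np.float64(0.272), np.float64(0.121)), (np.float64(0.494), np.float64(0.272), np.float64(0.123)), (np.float64(0.487), np.float64(0.273), np.float64(0.127))] [10  6  9]
298 [(np.float64(0.502), np.float64(0.263), np.float64(0.098)), (np.float64(0.494), np
[... 939 characters left out ...]
p.float64(0.49), np.float64(0.286), np.float64(0.097)), (np.float64(0.49), np.float64(0.228), np.float64(0.001))] [31 21 13]
310 [(np.float64(0.495), np.float64(0.291), np.float64(0.095)), (np.float64(0.489), np.float64(0.29), np.float64(0.096)), (np.float64(0.489), np.float64(0.234), np.float64(0.003))] [33 16 12]
312 [(np.float64(0.495), np.float64(0.292), np.float64(0.089)), (np.float64(0.489), np.float64(0.289), np.float64(0.086)), (np.float64(0.488), np.float64(0.238), np.float64(-0.0))] [34 21 12]
314 [(np.float64(0.501), np.float64(0.246), np.float64(-0.0)), (np.float64(0.494), np.float64(0.244), np.float64(-0.001)), (np.float64(0.487), np.float64(0.243), np.float64(-0.0))] [66 62 51]
```

>>> move_arm:
  commands:
    - {"delta_pos": [0, 0, -0.01], "rot": [0, 0, 0], "fingers": -0.1}
    - {"delta_pos": [0, 0, -0.01], "rot": [0, 0, 0], "fingers": -0.1}
    - {"delta_pos": [0, 0, -0.01], "rot": [0, 0, 0], "fingers": -0.1}
    - {"delta_pos": [0, 0, 0.006], "rot": [0, 0, 0], "fingers": -0.1}
    - {"delta_pos": [0, 0, 0.012], "rot": [0, 0, 0], "fingers": -0.1}
    - {"delta_pos": [0, 0, 0.012], "rot": [0, 0, 0], "fingers": -1}
    - {"delta_pos": [0, 0, 0.012], "rot": [0, 0, 0], "fingers": -1}
    - {"delta_pos": [0, 0, 0.012], "rot": [0, 0, 0], "fingers": -1}
    - {"delta_pos": [0, 0, 0.012], "rot": [0, 0, 0], "fingers": -1}
    - {"delta_pos": [0, 0, 0.012], "rot": [0, 0, 0], "fingers": -1}
  force: 40

```text
time: 4.0
position: [0.4957, 0.2625, 0.0796]
ee_rot: [3.142, 0.0, -3.041]
ft_force: [0.5, 0.2, -0.0]
finger_gap: 0.002
```

Run:
```python
from h2 import *
d=save('side','s3')
P=cloud(load('s3'))
for r in range(288,316,2): print(r,[tuple(map(float,np.round(P[r,k],3))) for k in (297,300,303,306,309)],d['color'][r,303])
print(sense()['finger_gap'])
```

```text
288 [(0.508, 0.275, 0.153), (0.501, 0.275, 0.155), (0.496, 0.264, 0.141), (0.488, 0.279, 0.167), (0.482, 0.277, 0.166)] [19 18 21]
290 [(0.508, 0.274, 0.144), (0.501, 0.274, 0.146), (0.496, 0.267, 0.138), (0.488, 0.273, 0.151), (0.482, 0.272, 0.152)] [21 20 21]
292 [(0.515, 0.228, 0.064), (0.501, 0.275, 0.141), (0.495, 0.272, 0.138), (0.488, 0.275, 0.146), (0.482, 0.272, 0.144)] [15 15 15]
294 [(0.508, 0.27, 0.123), (0.501, 0.269, 0.123), (0.494, 0.274, 0.133), (0.488, 0.271, 0.132), (0.482, 0.266, 0.126)] [10 10 11]
296 [(0.508, 0.27, 0.115), (0.5, 0.275, 0.125), (0.494, 0.272, 0.123), (0.488, 0.271, 0.124), (0.481, 0.267, 0.12)] [5 5 4]
298 [(0.518, 0.205, 0.0), (0.5, 0.272, 0.113), (0.494, 0.272, 0.115), (0.488, 0.267, 0.109), (0.481, 0.266, 0.111)] [11  5  8]
300 [(0.517, 0.213, 0.005), (0.5, 0.273, 0.106), (0.493, 0.272, 0.106), (0.488, 0.264, 0.096), (0.488, 0.203, 0.001)] [15 12 13]
302 [(0.516, 0.217, 0.001), (0.5, 0.271, 0.095), (0.493, 0.27, 0.095), (0.487, 0.269, 0.096), (0.487, 0.209, 0.001)] [33 25 20]
304 [(0.514, 0.224, 0.005), (0.498, 0.279, 0.099), (0.492, 0.277, 0.099), (0.493, 0.216, 0.001), (0.485, 0.214, 0.001)] [38 28 18]
306 [(0.513, 0.228, 0.001), (0.497, 0.284, 0.1), (0.491, 0.281, 0.097), (0.492, 0.222, 0.001), (0.484, 0.22, 0.001)] [33 18 13]
308 [(0.512, 0.234, 0.002), (0.496, 0.289, 0.1), (0.49, 0.286, 0.098), (0.49, 0.228, 0.001), (0.483, 0.226, 0.001)] [33 19 10]
310 [(0.511, 0.237, -0.002), (0.495, 0.291, 0.096), (0.489, 0.29, 0.097), (0.49, 0.231, -0.003), (0.482, 0.233, 0.004)] [34 20 13]
312 [(0.51, 0.244, 0.001), (0.495, 0.292, 0.089), (0.488, 0.291, 0.089), (0.488, 0.239, 0.003), (0.481, 0.238, 0.004)] [35 21 12]
314 [(0.508, 0.249, 0.002), (0.501, 0.246, -0.001), (0.494, 0.246, 0.001), (0.487, 0.244, 0.002), (0.48, 0.242, 0.001)] [67 61 54]
-0.0025238244169724965
```

Run:
```python
from h2 import *
c=save('wrist','w3'); d=load('s3')
cv2.imwrite('pics/m3.png',np.hstack([cv2.resize(c['color'][150:350,180:380],(400,400),interpolation=2),cv2.resize(d['color'][270:330,270:330],(400,400))])[:,:,::-1])
```

```text
(no output)
```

View pics/m3.png

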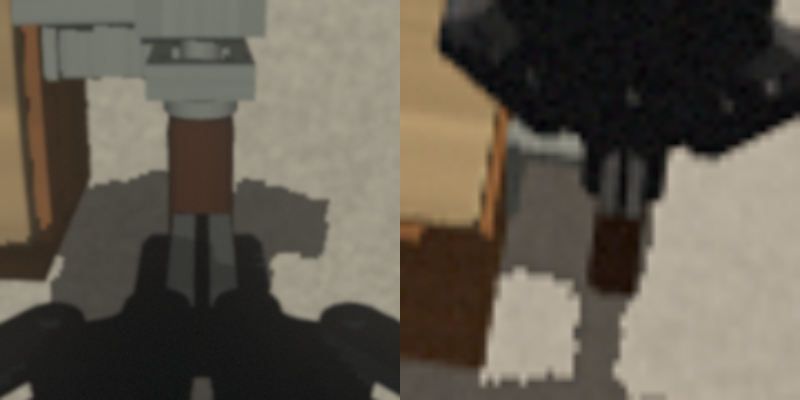

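The tips end at the top of the grip, so the real reach seems shorter than nominal. I'll try about 20 mm lower, which is still clear of the table, crate and hasp.

>>> move_arm:
  commands:
    - {"delta_pos": [0, 0, -0.015], "rot": [0, 0, 0], "fingers": -0.1}
    - {"delta_pos": [0, 0, -0.015], "rot": [0, 0, 0], "fingers": -0.1}
    - {"delta_pos": [0, 0, -0.015], "rot": [0, 0, 0], "fingers": -0.1}
    - {"delta_pos": [0, 0, 0.006], "rot": [0, 0, 0], "fingers": -0.1}
    - {"delta_pos": [0, 0, 0.02], "rot": [0, 0, 0], "fingers": -0.1}
    - {"delta_pos": [0, 0, 0.02], "rot": [0, 0, 0], "fingers": -1}
    - {"delta_pos": [0, 0, 0.02], "rot": [0, 0, 0], "fingers": -1}
    - {"delta_pos": [0, 0, 0.02], "rot": [0, 0, 0], "fingers": -1}
    - {"delta_pos": [0, 0, 0.02], "rot": [0, 0, 0], "fingers": -1}
    - {"delta_pos": [0, 0, 0.02], "rot": [0, 0, 0], "fingers": -1}
  force: 40

```text
time: 5.35
position: [0.4957, 0.2626, 0.0597]
ee_rot: [3.141, 0.0, -3.041]
ft_force: [0.8, 1.3, -0.1]
finger_gap: 0.175
```

Run:
```python
from h2 import *
d=save('side','s4'); s=sense(); print(s['finger_gap'],s['position'],s['ft_force'],s['qpos'])
P=cloud(load('s4'))
for r in range(296,316,2): print(r,[tuple(map(float,np.round(P[r,k],3))) for k in (297,300,303,306,309)],d['color'][r,303])
```

```text
0.17379422882466503 [0.49566285 0.26248161 0.05962491] [-0.41489335  0.49191951 -1.31077603] [ 8.44998373e-01 -2.68106616e-02 -2.63777310e-01  6.59806670e-05
 -1.33371366e+00 -7.44194110e-01]
296 [(0.507, 0.274, 0.12), (0.503, 0.257, 0.096), (0.496, 0.256, 0.097), (0.49, 0.255, 0.098), (0.481, 0.272, 0.128)] [30 13  5]
298 [(0.507, 0.274, 0.112), (0.501, 0.264, 0.1), (0.495, 0.262, 0.099), (0.489, 0.259, 0.096), (0.48, 0.274, 0.123)] [35 22 13]
300 [(0.507, 0.273, 0.103), (0.501, 0.267, 0.096), (0.494, 0.265, 0.095), (0.488, 0.263, 0.096), (0.48, 0.272, 0.113)] [31 14  4]
302 [(0.506, 0.274, 0.097), (0.5, 0.273, 0.097), (0.493, 0.273, 0.1), (0.486, 0.273, 0.103), (0.48, 0.268, 0.098)] [35 20 17]
304 [(0.506, 0.274, 0.087), (0.498, 0.278, 0.097), (0.492, 0.275, 0.096), (0.486, 0.272, 0.093), (0.48, 0.267, 0.088)] [34 19 10]
306 [(0.513, 0.227, -0.0), (0.497, 0.285, 0.102), (0.491, 0.282, 0.099), (0.485, 0.272, 0.085), (0.484, 0.221, 0.002)] [36 25 19]
308 [(0.512, 0.233, 0.002), (0.496, 0.287, 0.097), (0.49, 0.285, 0.095), (0.49, 0.229, 0.003), (0.483, 0.227, 0.004)] [36 24 15]
310 [(0.511, 0.237, -0.001), (0.495, 0.292, 0.097), (0.489, 0.29, 0.096), (0.489, 0.234, 0.002), (0.482, 0.231, 0.002)] [34 23 14]
312 [(0.51, 0.244, 0.001), (0.495, 0.292, 0.089), (0.488, 0.291, 0.089), (0.488, 0.24, 0.004), (0.481, 0.237, 0.002)] [32 15  7]
314 [(0.509, 0.249, -0.0), (0.501, 0.248, 0.002), (0.494, 0.244, -0.001), (0.487, 0.244, 0.001), (0.48, 0.242, 0.002)] [67 60 55]
```

Gripped at last: gap 0.174 is about 15 mm, which matches the 16 mm grip. The tips actually sit about 22 mm above the reported TCP height, so I'll allow for that. Drawing the pin along +y.

>>> move_arm:
  commands:
    - {"delta_pos": [0, 0.008, 0], "rot": [0, 0, 0], "fingers": -1}
    - {"delta_pos": [0, 0.02, 0], "rot": [0, 0, 0], "fingers": -1}
    - {"delta_pos": [0, 0.032, 0], "rot": [0, 0, 0], "fingers": -1}
    - {"delta_pos": [0, 0.044, 0], "rot": [0, 0, 0], "fingers": -1}
    - {"delta_pos": [0, 0.056, 0], "rot": [0, 0, 0], "fingers": -1}
    - {"delta_pos": [0, 0.068, 0], "rot": [0, 0, 0], "fingers": -1}
    - {"delta_pos": [0, 0.08, 0], "rot": [0, 0, 0], "fingers": -1}
    - {"delta_pos": [0, 0.092, 0], "rot": [0, 0, 0], "fingers": -1}
    - {"delta_pos": [0, 0.095, 0], "rot": [0, 0, 0], "fingers": -1}
    - {"delta_pos": [0, 0.095, 0], "rot": [0, 0, 0], "fingers": -1}
  force: 60

```text
time: 6.65
position: [0.486, 0.3571, 0.0594]
ee_rot: [-3.141, -0.0, -3.041]
ft_force: [-0.2, 0.5, -0.1]
finger_gap: 0.173
```

Run:
```python
from h2 import *
t=save('top','t5');d=save('side','s5'); s=sense(); print(s['finger_gap'],s['position'],s['ft_force'])
cv2.imwrite('pics/m5.png',np.hstack([cv2.resize(d['color'][220:360,230:370],(500,500)),cv2.resize(t['color'][200:270,140:230],(300,233)).repeat(1,0) if 0 else cv2.resize(t['color'][180:280,140:200],(300,500))])[:,:,::-1])
```

```text
0.16943214182268684 [0.48612517 0.35670963 0.05949989] [ 0.48550559  0.42998936 -0.05723765]
```

View pics/m5.png

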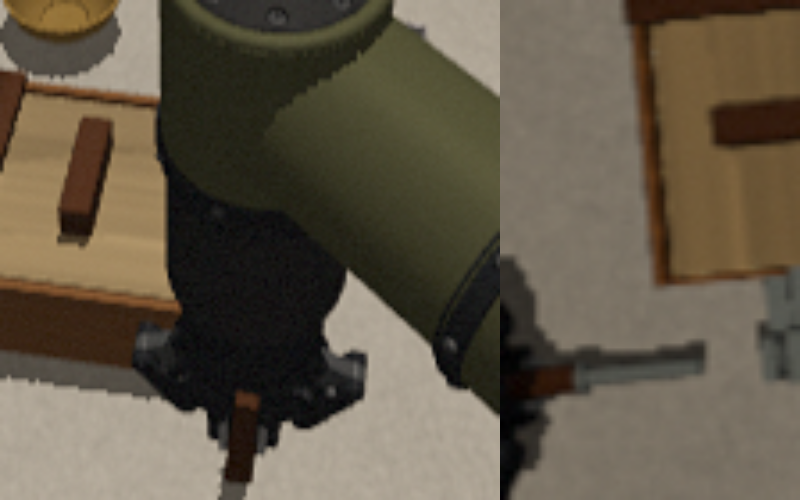

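The top crop shows the pin's shaft and tip well clear of the hasp, with the grip held. Next I'll check whether it has tilted.

Run:
```python
from h2 import *
c=load('t5');P=cloud(c)
for r in range(248,264,2): print(r,[tuple(int(1000*x) for x in P[r,k]) for k in range(142,186,5)])
c=load('s5');P=cloud(c);C=c['color'].astype(int)
m=np.zeros(C.shape[:2],bool); m[325:365,285:310]=1
m&=(C[...,0]-C[...,2]>12)&(P[...,2]>.02); q=P[m]
for y in np.arange(.30,.41,.01):
    k=q[abs(q[:,1]-y)<.005]
    if len(k): print(round(y,3),len(k),np.round(k.min(0),3),np.round(k.max(0),3))
```

```text
248 [(502, 394, -2), (502, 378, 2), (502, 362, 5), (502, 348, 2), (502, 333, 3), (502, 319, 1), (502, 305, 0), (502, 290, 3), (502, 276, 0)]
250 [(504, 348, 127), (496, 378, 0), (496, 366, -6), (496, 349, 1), (496, 335, 0), (496, 320, -2), (497, 304, 2), (497, 289, 4), (497, 276, 1)]
252 [(499, 348, 127), (496, 349, 85), (490, 363, 1), (491, 348, 3), (490, 334, 1), (497, 294, 89), (497, 279, 94), (497, 265, 96), (491, 275, 3)]
254 [(492, 358, 96), (492, 344, 99), (492, 331, 97), (492, 319, 94), (492, 306, 94), (492, 293, 92), (492, 279, 92), (491, 267, 88), (485, 275, 1)]
256 [(486, 358, 98), (486, 345, 96), (487, 331, 98), (486, 319, 93), (486, 306, 92), (479, 319, 1), (479, 304, 3), (479, 290, 0), (479, 275, 4)]
258 [(481, 357, 100), (481, 346, 94), (481, 332, 95), (481, 321, 89), (473, 334, 1), (473, 319, 0), (473, 304, 1), (473, 290, 2), (473, 276, 0)]
260 [(477, 351, 115), (475, 346, 94), (467, 363, 0), (467, 347, 3), (467, 333, 4), (468, 318, 4), (467, 305, 0), (467, 290, 1), (468, 275, 1)]
262 [(475, 340, 149), (461, 378, 0), (462, 362, 3), (461, 348, 1), (462, 333, 2), (461, 319, 0), (462, 304, 3), (461, 290, 0), (462, 275, 0)]
0.34 25 [0.48  0.337 0.095] [0.494 0.345 0.101]
0.35 30 [0.478 0.345 0.095] [0.492 0.355 0.116]
0.36 31 [0.465 0.355 0.089] [0.492 0.365 0.114]
0.37 32 [0.476 0.365 0.094] [0.491 0.375 0.1  ]
0.38 42 [0.475 0.376 0.085] [0.491 0.385 0.099]
0.39 22 [0.477 0.385 0.084] [0.489 0.388 0.098]
```

Pin level (grip top at 96 mm) and held at its middle. Lifting it and carrying it over to the tin, turning as it goes.

>>> move_arm:
  commands:
    - {"delta_pos": [0, 0, -0.05], "rot": [0, 0, 0], "fingers": -1}
    - {"delta_pos": [0, 0, -0.1], "rot": [0, 0, 0], "fingers": -1}
    - {"delta_pos": [0, -0.045, -0.12], "rot": [0, 0, -10], "fingers": -1}
    - {"delta_pos": [0.007, -0.095, -0.12], "rot": [0, 0, -20], "fingers": -1}
    - {"delta_pos": [0.014, -0.145, -0.12], "rot": [0, 0, -30], "fingers": -1}
    - {"delta_pos": [0.022, -0.195, -0.12], "rot": [0, 0, -40], "fingers": -1}
    - {"delta_pos": [0.03, -0.245, -0.12], "rot": [0, 0, -50], "fingers": -1}
    - {"delta_pos": [0.038, -0.295, -0.12], "rot": [0, 0, -60], "fingers": -1}
    - {"delta_pos": [0.046, -0.33, -0.12], "rot": [0, 0, -70], "fingers": -1}
    - {"delta_pos": [0.0545, -0.3488, -0.12], "rot": [0, 0, -80], "fingers": -1}

```text
time: 8.0
position: [0.4665, 0.0025, 0.1798]
ee_rot: [-3.141, 0.0, -1.641]
ft_force: [0.6, -0.0, -0.5]
finger_gap: 0.168
```

Run:
```python
from h2 import *
plan([.467,.0045,.10],-85.7); print(sense()['finger_gap'])
```

```text
at [0.4665 0.0025 0.1798] [-180.    0.  -94.] t 8.0 d [-0.0021 -0.0003  0.0798] rot [-0.04  0.   -8.32]
0.16808332511212473
```

>>> move_arm:
  commands:
    - {"delta_pos": [-0.002, 0, 0], "rot": [0, 0, -8.3], "fingers": -1}
    - {"delta_pos": [-0.002, 0, 0.05], "rot": [0, 0, -8.3], "fingers": -1}
    - {"delta_pos": [-0.002, 0, 0.1], "rot": [0, 0, -8.3], "fingers": -1}
    - {"delta_pos": [-0.002, 0, 0.14], "rot": [0, 0, -8.3], "fingers": -1}
    - {"delta_pos": [-0.002, 0, 0.145], "rot": [0, 0, -8.3], "fingers": -1}
    - {"delta_pos": [-0.002, 0, 0.145], "rot": [0, 0, -8.3], "fingers": -1}

```text
time: 8.75
position: [0.4678, 0.0063, 0.0361]
ee_rot: [-3.14, -0.0, -1.5]
ft_force: [0.2, 0.2, -0.4]
finger_gap: 0.172
```

Run:
```python
from h2 import *
d=save('side','s6'); s=sense(); print(s['finger_gap'],s['position'],s['ft_force'])
cv2.imwrite('pics/m6.png',cv2.resize(d['color'][190:290,260:380],(720,600))[:,:,::-1])
P=cloud(load('s6'));t=save('top','t6');T=cloud(load('t6'))
print('tinpoints top: z of shaft');
m=np.zeros(P.shape[:2],bool);m[215:285,250:298]=1
m&=(T[...,2]>.010)&(T[...,2]<.05)
for p in T[m][::6]: print(np.round(p*1000).astype(int),end=' ')
```

```text
0.16749929253394666 [0.468343   0.00655342 0.03677137] [-0.03996393 -0.59919037  0.23563595]
tinpoints top: z of shaft
[585 -29  20] [582   5  22] [582 -15  23] [582 -38  19] [579  36  25] [579  19  25] [576  62  23] [577 -38  26] [568 -38  22] [559 -38  22] [554 -41  21] [548  60  13] [542  59  21] [537 -41  22] [528 -41  23] [520 -41  22] [514 -44  17] [507  57  11] [502  56  16] [497 -44  21] [488 -44  23] [480 -44  24]
```

View pics/m6.png

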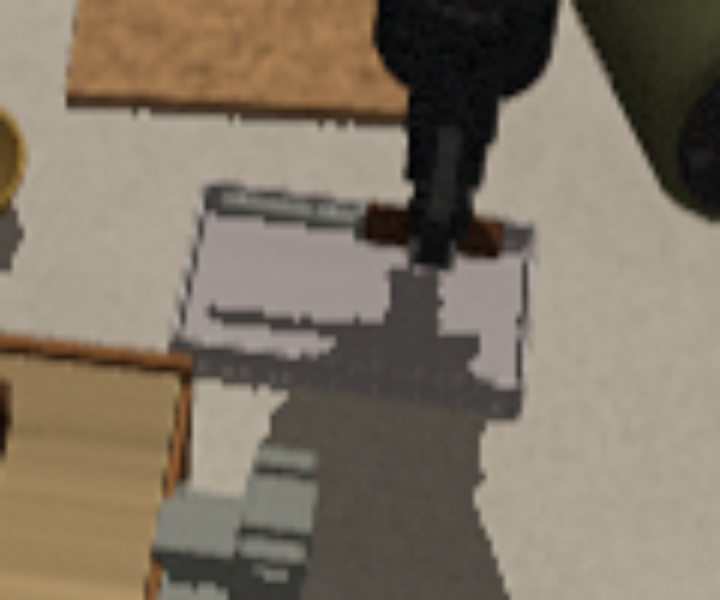

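The side view shows the pin level over the tin, lengthwise along it, with the tips just under the grip. Lowering slowly.

>>> move_arm:
  commands:
    - {"delta_pos": [0, 0, 0.02], "rot": [0, 0, 0], "fingers": -1}
    - {"delta_pos": [0, 0, 0.035], "rot": [0, 0, 0], "fingers": -1}
    - {"delta_pos": [0, 0, 0.043], "rot": [0, 0, 0], "fingers": -1}
    - {"delta_pos": [0, 0, 0.048], "rot": [0, 0, 0], "fingers": -1}
    - {"delta_pos": [0, 0, 0.048], "rot": [0, 0, 0], "fingers": -1}
    - {"delta_pos": [0, 0, 0.048], "rot": [0, 0, 0], "fingers": -1}

```text
time: 9.6
position: [0.4675, 0.0065, -0.013]
ee_rot: [-3.141, -0.0, -1.5]
ft_force: [0.5, -0.4, -1.2]
finger_gap: 0.17
```

Run:
```python
from h2 import *
d=save('side','s7'); s=sense(); print(s['finger_gap'],s['position'],s['ft_force'])
P=cloud(load('s7'));C=d['color'].astype(int)
m=np.zeros(C.shape[:2],bool);m[215:262,285:355]=1
m&=(C[...,0]-C[...,2]>14)&(C[...,0]<90)&(P[...,2]>.0)&(P[...,2]<.1); q=P[m]; print(m.sum())
for x in np.arange(.43,.57,.01):
    k=q[abs(q[:,0]-x)<.005]
    if len(k): print(round(x,3),len(k),np.round(k.min(0),3),np.round(np.percentile(k[:,2],90),3))
```

```text
0.17370370866928753 [ 0.46745586  0.00654389 -0.0129474 ] [ 0.34979711 -0.09958609 -0.96068954]
157
0.43 2 [0.433 0.059 0.001] 0.002
0.44 22 [0.435 0.003 0.001] 0.026
0.45 21 [ 0.445 -0.087  0.   ] 0.025
0.46 3 [0.457 0.065 0.001] 0.004
0.47 4 [0.465 0.061 0.   ] 0.003
0.48 20 [0.476 0.005 0.001] 0.024
0.49 27 [0.485 0.005 0.   ] 0.026
0.5 16 [0.495 0.005 0.   ] 0.022
0.51 12 [0.506 0.062 0.   ] 0.003
0.52 8 [0.515 0.064 0.001] 0.002
0.54 1 [0.536 0.065 0.002] 0.002
0.55 6 [0.552 0.125 0.045] 0.071
0.56 11 [0.555 0.066 0.002] 0.083
```

Grip top is at about 24 mm, so the axis is near 16 mm. Lowering 3 mm more, releasing part-open, and rising.

>>> move_arm:
  commands:
    - {"delta_pos": [0, 0, 0.003], "rot": [0, 0, 0], "fingers": -1}
    - {"delta_pos": [0, 0, 0.003], "rot": [0, 0, 0], "fingers": -1}
    - {"delta_pos": [0, 0, 0.003], "rot": [0, 0, 0], "fingers": -0.3}
    - {"delta_pos": [0, 0, 0.003], "rot": [0, 0, 0], "fingers": -0.3}
    - {"delta_pos": [0, 0, 0.003], "rot": [0, 0, 0], "fingers": -0.3}
    - {"delta_pos": [0, 0, -0.02], "rot": [0, 0, 0], "fingers": -0.3}
    - {"delta_pos": [0, 0, -0.07], "rot": [0, 0, 0], "fingers": -0.3}
    - {"delta_pos": [0, 0, -0.13], "rot": [0, 0, 0], "fingers": -0.2}
    - {"delta_pos": [0, 0, -0.19], "rot": [0, 0, 0], "fingers": -0.2}
    - {"delta_pos": [0, 0, -0.21], "rot": [0, 0, 0], "fingers": -0.2}

```text
time: 10.9
position: [0.4684, 0.0066, 0.2009]
ee_rot: [-3.135, 0.001, -1.5]
ft_force: [-0.7, 0.8, -1.2]
finger_gap: 0.403
```

Run:
```python
from h2 import *
w=save('wrist','w8')
d=save('side','s8')
cv2.imwrite('pics/m8.png',np.hstack([cv2.resize(d['color'][190:290,260:380],(480,400)),cv2.resize(w['color'],(320,240))[:240].repeat(1,0) if 0 else cv2.copyMakeBorder(cv2.resize(w['color'],(320,240)),0,160,0,0,0)])[:,:,::-1])
P=cloud(load('s8'));C=d['color'].astype(int)
m=np.zeros(C.shape[:2],bool);m[215:262,285:355]=1
m&=(C[...,0]-C[...,2]>14)&(C[...,0]<90)&(P[...,2]>.012)&(P[...,2]<.1); q=P[m]
for x in np.arange(.41,.57,.01):
    k=q[abs(q[:,0]-x)<.005]
    if len(k): print(round(x,3),len(k),np.round(k.mean(0),3),np.round(np.percentile(k[:,2],90),3))
# approach above handle: handle (.6278,.2114); lid top .080
plan([.628,.2114,.2],-174.2)
```

```text
0.44 12 [0.441 0.009 0.021] 0.025
0.45 21 [0.45  0.009 0.022] 0.026
0.46 19 [0.46 0.01 0.02] 0.024
0.47 20 [0.47  0.011 0.02 ] 0.024
0.48 19 [0.48  0.012 0.021] 0.025
0.49 17 [0.49  0.013 0.02 ] 0.024
0.5 7 [0.497 0.012 0.02 ] 0.022
0.55 9 [0.554 0.131 0.064] 0.073
0.56 11 [0.559 0.125 0.079] 0.084
at [0.4682 0.0067 0.1993] [-1.797e+02  1.000e-01 -8.590e+01] t 11.0 d [-0.1928 -0.1739  0.0003] rot [-0.17  0.26 88.27]
```

View pics/m8.png

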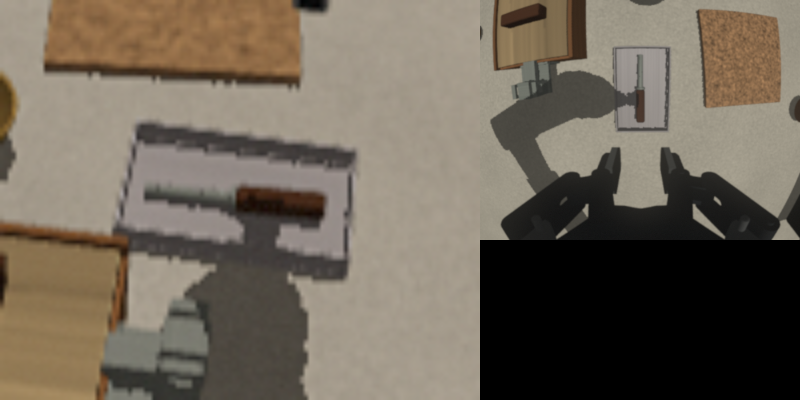

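The pin lies flat in the tin, middle near (0.498, 0.012). Now on to the lid handle.

>>> move_arm:
  commands:
    - {"delta_pos": [-0.02, -0.02, 0], "rot": [0, 0, 10], "fingers": 0}
    - {"delta_pos": [-0.04, -0.04, 0], "rot": [0, 0, 20], "fingers": 0}
    - {"delta_pos": [-0.065, -0.06, 0], "rot": [0, 0, 30], "fingers": 0}
    - {"delta_pos": [-0.09, -0.08, 0], "rot": [0, 0, 40], "fingers": 0}
    - {"delta_pos": [-0.115, -0.1, 0], "rot": [0, 0, 50], "fingers": 0}
    - {"delta_pos": [-0.14, -0.12, 0], "rot": [0, 0, 60], "fingers": 0}
    - {"delta_pos": [-0.165, -0.145, 0], "rot": [0, 0, 70], "fingers": 0}
    - {"delta_pos": [-0.193, -0.174, 0], "rot": [0, 0, 80], "fingers": 0}
    - {"delta_pos": [-0.193, -0.174, 0], "rot": [-0.2, 0.2, 88.3], "fingers": 0}
    - {"delta_pos": [-0.193, -0.174, 0], "rot": [-0.2, 0.2, 88.3], "fingers": 0}

```text
time: 12.25
position: [0.6266, 0.2114, 0.194]
ee_rot: [-3.14, -0.008, -3.039]
ft_force: [0.3, -0.2, 0.0]
finger_gap: 0.498
```

Run:
```python
from h2 import *
plan([.628,.2114,.065],-174.2); print(sense()['finger_gap'])
```

```text
at [0.6266 0.2114 0.194 ] [-179.9   -0.4 -174.1] t 12.25 d [-0.0024 -0.      0.129 ] rot [-0.08 -0.44  0.06]
0.49838233250580616
```

>>> move_arm:
  commands:
    - {"delta_pos": [-0.002, 0, 0.05], "rot": [0, -0.4, 0], "fingers": 0}
    - {"delta_pos": [-0.002, 0, 0.09], "rot": [0, -0.4, 0], "fingers": 0}
    - {"delta_pos": [-0.002, 0, 0.11], "rot": [0, -0.4, 0], "fingers": 0}
    - {"delta_pos": [-0.002, 0, 0.122], "rot": [0, -0.4, 0], "fingers": 0}
    - {"delta_pos": [-0.002, 0, 0.128], "rot": [0, -0.4, 0], "fingers": 0}
    - {"delta_pos": [-0.002, 0, 0.128], "rot": [0, -0.4, 0], "fingers": 0}

```text
time: 13.0
position: [0.6288, 0.2117, 0.0693]
ee_rot: [3.141, 0.004, -3.04]
ft_force: [-0.1, -0.6, -0.6]
finger_gap: 0.499
```

Run:
```python
from h2 import *
plan([.628,.2114,.065],-174.2); print(sense()['ft_force'])
d=save('side','s9');P=cloud(load('s9'))
cv2.imwrite('pics/m9.png',cv2.resize(d['color'][220:330,200:330],(700,592))[:,:,::-1])
```

```text
at [0.6288 0.2117 0.0693] [ 180.     0.2 -174.2] t 13.0 d [ 0.0008 -0.0002  0.0043] rot [ 0.02  0.21 -0.  ]
[-0.07990524 -0.63537064 -0.61899302]
```

View pics/m9.png

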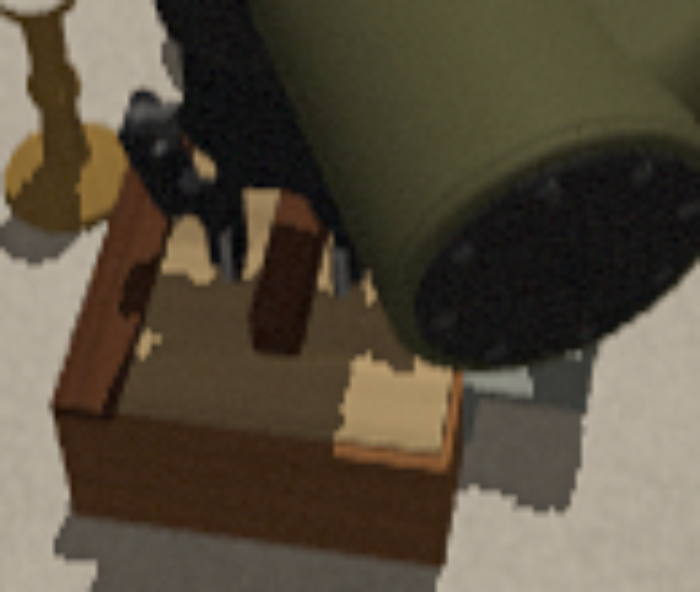

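The fingers straddle the handle, one each side at (228,245) and (343,265), clear of the lip. Closing on it.

>>> move_arm:
  commands:
    - {"delta_pos": [0, 0, 0.003], "rot": [0, 0.2, 0], "fingers": 0}
    - {"delta_pos": [0, 0, 0.003], "rot": [0, 0.2, 0], "fingers": -0.3}
    - {"delta_pos": [0, 0, 0.003], "rot": [0, 0.2, 0], "fingers": -1}
    - {"delta_pos": [0, 0, 0.003], "rot": [0, 0.2, 0], "fingers": -1}
    - {"delta_pos": [0, 0, 0.003], "rot": [0, 0.2, 0], "fingers": -1}
    - {"delta_pos": [0, 0, 0.003], "rot": [0, 0.2, 0], "fingers": -1}
  force: 70

```text
time: 13.8
position: [0.6285, 0.2116, 0.0658]
ee_rot: [3.141, -0.001, -3.041]
ft_force: [-0.3, 0.4, 2.8]
finger_gap: 0.245
```

Run:
```python
from h2 import *
plan([.628,.2114,.065],-174.2); s=sense();print(s['ft_force'],s['finger_gap'])
```

```text
at [0.6285 0.2116 0.0658] [ 180.    -0.  -174.2] t 13.8 d [ 0.0005 -0.0001  0.0008] rot [ 0.01 -0.03 -0.02]
[-0.28931904  0.36389016  2.76056404] 0.24470893959626602
```

>>> move_arm:
  commands:
    - {"delta_pos": [0.003, 0, -0.001], "rot": [0, 0, 0], "fingers": -1}
    - {"delta_pos": [0.007, 0, -0.001], "rot": [0, 0, 0], "fingers": -1}
    - {"delta_pos": [0.011, 0, -0.001], "rot": [0, 0, 0], "fingers": -1}
    - {"delta_pos": [0.015, 0, -0.001], "rot": [0, 0, 0], "fingers": -1}
    - {"delta_pos": [0.019, 0, -0.001], "rot": [0, 0, 0], "fingers": -1}
    - {"delta_pos": [0.023, 0, -0.001], "rot": [0, 0, 0], "fingers": -1}
    - {"delta_pos": [0.026, 0, -0.001], "rot": [0, 0, 0], "fingers": -1}
    - {"delta_pos": [0.026, 0, -0.001], "rot": [0, 0, 0], "fingers": -1}

```text
time: 14.8
position: [0.6023, 0.2089, 0.0666]
ee_rot: [3.142, -0.001, -3.041]
ft_force: [0.8, -1.3, -1.7]
finger_gap: 0.239
```

Run:
```python
from h2 import *
s=sense();print(s['position'],s['ft_force'],s['finger_gap'])
d=save('side','s10')
cv2.imwrite('pics/m10.png',cv2.resize(d['color'][220:330,200:330],(700,592))[:,:,::-1])
```

```text
[0.60234476 0.20889785 0.06661895] [ 0.78563835 -1.33517841 -1.65678657] 0.23903300702451305
```

View pics/m10.png

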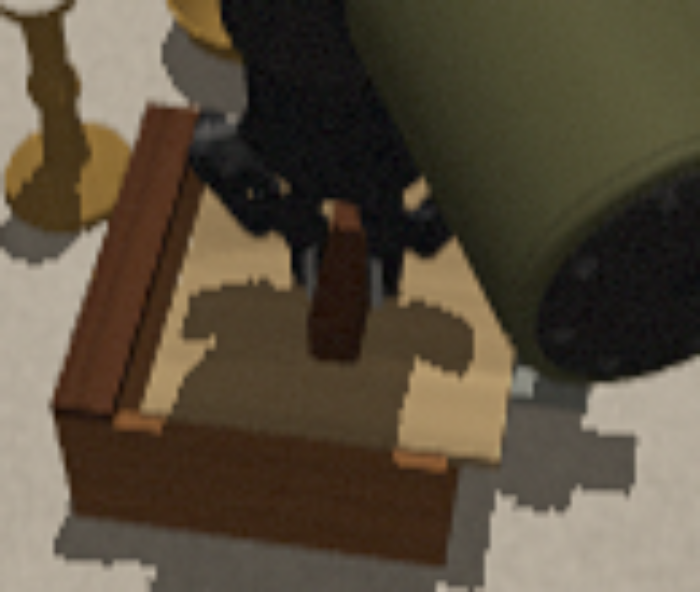

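The lid has slid forward: its rear edge is clear of the lip by about 8 mm, at (150,405). Lifting straight up.

>>> move_arm:
  commands:
    - {"delta_pos": [0, 0, -0.006], "rot": [0, 0, 0], "fingers": -1}
    - {"delta_pos": [0, 0, -0.018], "rot": [0, 0, 0], "fingers": -1}
    - {"delta_pos": [0, 0, -0.036], "rot": [0, 0, 0], "fingers": -1}
    - {"delta_pos": [0, 0, -0.058], "rot": [0, 0, 0], "fingers": -1}
    - {"delta_pos": [0, 0, -0.082], "rot": [0, 0, 0], "fingers": -1}
    - {"delta_pos": [0, 0, -0.106], "rot": [0, 0, 0], "fingers": -1}
    - {"delta_pos": [0, 0, -0.13], "rot": [0, 0, 0], "fingers": -1}
    - {"delta_pos": [0, 0, -0.15], "rot": [0, 0, 0], "fingers": -1}
    - {"delta_pos": [0, 0, -0.15], "rot": [0, 0, 0], "fingers": -1}

```text
time: 15.98
position: [0.6036, 0.2091, 0.22]
ee_rot: [3.14, 0.004, -3.041]
ft_force: [-0.1, -0.6, -1.9]
finger_gap: 0.241
```

Run:
```python
from h2 import *
s=sense();print(s['ft_force'],s['torque'],s['finger_gap'])
plan([.59,-.205,.21],-174.2)
```

```text
[-0.10506896 -0.55824201 -1.91157743] [-0.02312068 -0.02849286 -0.02510926] 0.24141393206919595
at [0.6036 0.2091 0.22  ] [ 179.9    0.2 -174.2] t 15.97 d [ 0.0552 -0.4107  0.009 ] rot [ 0.11  0.23 -0.03]
```

>>> move_arm:
  commands:
    - {"delta_pos": [0.003, -0.02, 0], "rot": [0, 0, 0], "fingers": -1}
    - {"delta_pos": [0.009, -0.065, 0.002], "rot": [0, 0, 0], "fingers": -1}
    - {"delta_pos": [0.016, -0.115, 0.004], "rot": [0, 0, 0], "fingers": -1}
    - {"delta_pos": [0.023, -0.165, 0.005], "rot": [0, 0, 0], "fingers": -1}
    - {"delta_pos": [0.03, -0.215, 0.006], "rot": [0, 0, 0], "fingers": -1}
    - {"delta_pos": [0.037, -0.265, 0.007], "rot": [0, 0, 0], "fingers": -1}
    - {"delta_pos": [0.044, -0.315, 0.008], "rot": [0, 0, 0], "fingers": -1}
    - {"delta_pos": [0.05, -0.36, 0.009], "rot": [0, 0, 0], "fingers": -1}
    - {"delta_pos": [0.054, -0.395, 0.009], "rot": [0, 0.2, 0], "fingers": -1}
    - {"delta_pos": [0.055, -0.411, 0.009], "rot": [0, 0.2, 0], "fingers": -1}

```text
time: 17.23
position: [0.5881, -0.2079, 0.2066]
ee_rot: [3.141, -0.006, -3.043]
ft_force: [0.5, 0.5, -3.2]
finger_gap: 0.243
```

>>> move_arm:
  commands:
    - {"delta_pos": [0, 0, 0.01], "rot": [0, 0, 0], "fingers": -1}
    - {"delta_pos": [0, 0, 0.035], "rot": [0, 0, 0], "fingers": -1}
    - {"delta_pos": [0, 0, 0.065], "rot": [0, 0, 0], "fingers": -1}
    - {"delta_pos": [0, 0, 0.095], "rot": [0, 0, 0], "fingers": -1}
    - {"delta_pos": [0, 0, 0.12], "rot": [0, 0, 0], "fingers": -1}
    - {"delta_pos": [0, 0, 0.14], "rot": [0, 0, 0], "fingers": -1}
    - {"delta_pos": [0, 0, 0.155], "rot": [0, 0, 0], "fingers": -1}
    - {"delta_pos": [0, 0, 0.165], "rot": [0, 0, 0], "fingers": -1}
    - {"delta_pos": [0, 0, 0.165], "rot": [0, 0, 0], "fingers": -1}

```text
time: 18.35
position: [0.5883, -0.2055, 0.042]
ee_rot: [3.141, -0.005, -3.041]
ft_force: [-0.2, 0.4, -1.5]
finger_gap: 0.247
```

Run:
```python
from h2 import *
s=sense();print(s['ft_force'],s['torque'],s['finger_gap'])
plan([.59,-.205,.0086],-174.2)
d=save('side','s11')
cv2.imwrite('pics/m11.png',cv2.resize(d['color'][130:260,230:370],(700,592))[:,:,::-1])
c=load('s11');P=cloud(c);m=np.zeros((420,560),bool);m[130:240,230:360]=1
z=P[...,2]; C=c['color'].astype(int); mm=m&(z>.045)&(z<.075)&(C[...,0]>90); q=P[mm]; print(len(q))
A=np.c_[q[:,:2],np.ones(len(q))]; f=np.linalg.lstsq(A,q[:,2],rcond=None)[0]; print('lid top slope',f[:2],'z@board',f@[.59,-.205,1]); print(rect(P,mm))
```

```text
[-0.15588828  0.44436984 -1.54299334] [-0.01386052 -0.04100272  0.07341154] 0.24702223059967904
at [ 0.5883 -0.2055  0.042 ] [ 180.    -0.3 -174.2] t 18.35 d [-0.0019  0.0004  0.0334] rot [ 0.01 -0.31 -0.02]
908
lid top slope [ 0.01928855 -0.05094499] z@board 0.05796890170655887
(array([ 519.8, -211.8]), array([ 88.2, 152.1]), 13.3, 481, np.float64(57.8))
```

View pics/m11.png

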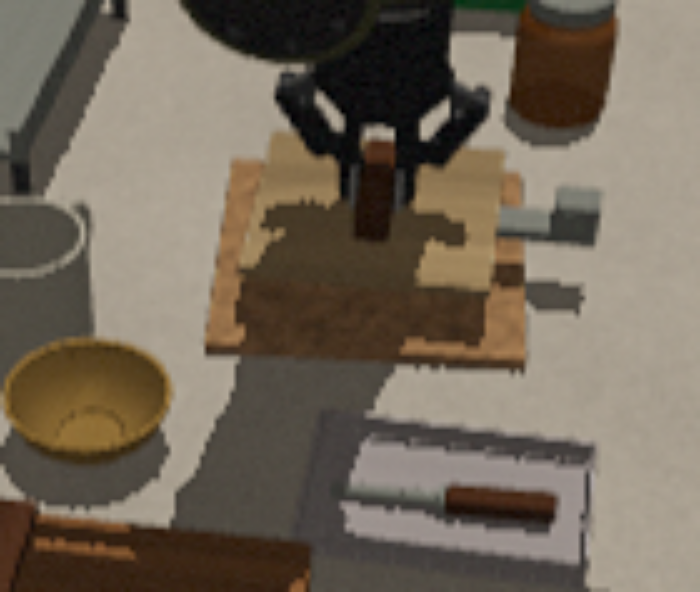

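Lid held about level over the board, tongue to the right and handle up; the pin is still in the tin. Lowering gently to contact.

>>> move_arm:
  commands:
    - {"delta_pos": [-0.002, 0, 0.01], "rot": [0, -0.3, 0], "fingers": -1}
    - {"delta_pos": [-0.002, 0, 0.018], "rot": [0, -0.3, 0], "fingers": -1}
    - {"delta_pos": [-0.002, 0, 0.024], "rot": [0, -0.3, 0], "fingers": -1}
    - {"delta_pos": [-0.002, 0, 0.028], "rot": [0, -0.3, 0], "fingers": -1}
    - {"delta_pos": [-0.002, 0, 0.031], "rot": [0, -0.3, 0], "fingers": -1}
    - {"delta_pos": [-0.002, 0, 0.033], "rot": [0, -0.3, 0], "fingers": -1}
    - {"delta_pos": [-0.002, 0, 0.033], "rot": [0, -0.3, 0], "fingers": -1}

```text
time: 19.27
position: [0.5904, -0.2054, 0.0095]
ee_rot: [-3.142, 0.001, -3.041]
ft_force: [-0.5, -0.9, -2.5]
finger_gap: 0.243
```

Run:
```python
from h2 import *
s=sense();print(s['ft_force'],s['torque'],s['finger_gap'])
plan([.59,-.205,.0086],-174.2)
d=save('side','s12')
c=load('s12');P=cloud(c);z=P[...,2]; C=c['color'].astype(int); H=cv2.cvtColor(c['color'],cv2.COLOR_RGB2HSV)
m=np.zeros((420,560),bool);m[130:240,230:360]=1
q=P[m&(z>.017)&(z<.035)]; A=np.c_[q[:,:2],np.ones(len(q))]; f=np.linalg.lstsq(A,q[:,2],rcond=None)[0]; print(len(q),f[:2],f@[.59,-.205,1])
```

```text
[-0.48869131 -0.93911304 -2.49013364] [-0.02852257 -0.02340802  0.02534938] 0.24283189237043182
at [ 0.5904 -0.2054  0.0095] [-180.     0.  -174.2] t 19.27 d [0.0003 0.0005 0.0009] rot [-0.    0.04 -0.02]
2031 [ 0.01332978 -0.00649912] 0.0250945023879425
```

>>> move_arm:
  commands:
    - {"delta_pos": [0, 0, 0.001], "rot": [0, 0, 0], "fingers": -1}
    - {"delta_pos": [0, 0, 0.002], "rot": [0, 0, 0], "fingers": -1}
    - {"delta_pos": [0, 0, 0.002], "rot": [0, 0, 0], "fingers": -1}

```text
time: 19.7
position: [0.5906, -0.2055, 0.0079]
ee_rot: [-3.141, 0.001, -3.041]
ft_force: [-0.2, 1.5, -1.1]
finger_gap: 0.247
```

>>> move_arm:
  commands:
    - {"delta_pos": [0, 0, 0.001], "rot": [0, 0, 0], "fingers": -1}
    - {"delta_pos": [0, 0, 0.001], "rot": [0, 0, 0], "fingers": -1}

```text
time: 19.95
position: [0.5906, -0.2055, 0.0079]
ee_rot: [-3.141, 0.001, -3.04]
ft_force: [-3.1, 1.3, 5.3]
finger_gap: 0.248
```

Contact: the vertical force has turned to +5 N. Releasing, then rising.

>>> move_arm:
  commands:
    - {"delta_pos": [0, 0, 0], "rot": [0, 0, 0], "fingers": -0.3}
    - {"delta_pos": [0, 0, 0], "rot": [0, 0, 0], "fingers": 0}
    - {"delta_pos": [0, 0, 0], "rot": [0, 0, 0], "fingers": 0}
    - {"delta_pos": [0, 0, 0], "rot": [0, 0, 0], "fingers": 0}
    - {"delta_pos": [0, 0, -0.02], "rot": [0, 0, 0], "fingers": 0}
    - {"delta_pos": [0, 0, -0.06], "rot": [0, 0, 0], "fingers": 0}
    - {"delta_pos": [0, 0, -0.12], "rot": [0, 0, 0], "fingers": 0}
    - {"delta_pos": [0, 0, -0.18], "rot": [0, 0, 0], "fingers": 0}
    - {"delta_pos": [0, 0, -0.2], "rot": [0, 0, 0], "fingers": 0}
    - {"delta_pos": [0, 0, -0.2], "rot": [0, 0, 0], "fingers": 0}

```text
time: 21.2
position: [0.591, -0.2056, 0.2096]
ee_rot: [-3.141, 0.005, -3.041]
ft_force: [0.1, -0.3, -0.5]
finger_gap: 0.497
```

Run:
```python
from h2 import *
s=sense();print(s['position'],s['ft_force'],s['finger_gap'])
d=save('side','s13')
cv2.imwrite('pics/m13.png',cv2.resize(d['color'][120:330,200:370],(486,600))[:,:,::-1])
c=load('s13');P=cloud(c);z=P[...,2]
m=np.zeros((420,560),bool);m[150:225,250:345]=1
k=m&(z>.017)&(z<.030); q=P[k]; A=np.c_[q[:,:2],np.ones(len(q))]; f=np.linalg.lstsq(A,q[:,2],rcond=None)[0]; print(len(q),f[:2],f@[.59,-.205,1],rect(P,k))
k=m&(z>.042)&(z<.062); print('handle',rect(P,k))
k=np.zeros_like(m);k[215:262,285:355]=1;C=c['color'].astype(int)
k&=(C[...,0]-C[...,2]>14)&(C[...,0]<90)&(z>.008)&(z<.05); print('grip',rect(P,k))
```

```text
[ 0.59096716 -0.20563202  0.20961124] [ 0.06123254 -0.28801797 -0.45343371] 0.4971552679542326
1710 [ 0.00306928 -0.00330935] 0.023261083843473668 (array([ 564.4, -212.9]), array([211.2, 166.8]), 7.1, 1501, np.float64(23.3))
handle (array([ 589.2, -207.7]), array([21.3, 88.9]), 5.5, 130, np.float64(52.8))
grip (array([468.6,   9.3]), array([60.8, 15. ]), 5.7, 125, np.float64(21.2))
```

View pics/m13.png

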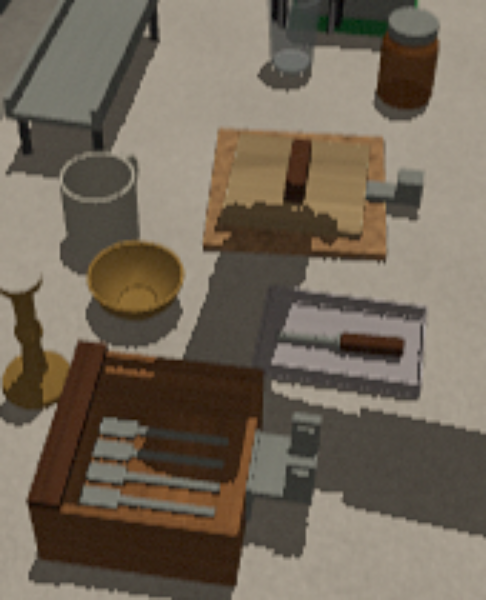

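The lid lies flat on the board with the handle at (0.589, −0.208). The pin is flat in the tin, the bystanders look undisturbed, and the gripper is clear. Handing in.

```bash
python3 -c "
from plant import robot; print(robot.finish_job())"
```

```text
the job is handed in; nothing more can be done
None
```

I drew the pin out of the hasp and laid it in the tin. I then slid the lid about 26 mm forward, lifted it clear and set it on the cork board. The job was handed in at about 21 s of the 64 s allowed; no verdict came back.

**Last checks, from the side camera and the force sensor:**
- **Lid:** it lies flat (slope about 0.003), handle up, with its top at about 23 mm. That is on the board, and its centre is about 3 mm from the board's centre. It was lowered until the force showed contact (about 5 N), then released.
- **Pin:** it lies inside the tin, with its middle about 5 mm from the tin's centre. The camera gave grip-surface heights of 20–25 mm, which puts the axis at roughly 12–16 mm by my estimate, under the 21 mm limit. I did not measure the tip's height separately, but it looks flat in the picture.
- **Bystanders:** those in the last picture (mug, bowl, jar, tumbler, candlestick) looked untouched. The spoon was outside that crop and I did not measure any of their positions again. The gripper was about 0.2 m up, touching nothing.

**What went wrong or disagreed:**
- **Missed grips:** the first two tries at the pin closed on nothing. The fingertips were about 22 mm above the reported TCP height, where the description puts them 11 mm below it. I allowed for that difference from then on.
- **Level reading:** one fit while the lid hung over the board suggested a tilt of about 0.05 rad. Later readings did not show it.

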